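Return the loose kiln slab to the pile in a glass studio

TASK

Put the loose full-length plain kiln slab back on top of the pile of kiln slabs on the steel rack, squared up with the pile. The pile's height is not known: lower the slab until you feel it touch, set it down gently without dropping or ramming it, and let go. Leave the short slab and the notched rod rest where they lie.

Things in the scene. Friction and masses are not known exactly. Their poses are not given: they have to be found in the camera images.
- slab: The slab to move: a plain cream ceramic slab with a smooth top, 160 mm long (its x axis), 50 mm wide (y), 25 mm thick (z), about 0.25 to 0.5 kg, lying flat and loose on the bench. Origin: centre of its underside.
- rack: The fixed dark steel base plate that carries the pile, 220 mm (x) by 110 mm (y), 8 mm thick, with a 14 mm high lip (measured from the bench) along each short end. Origin: centre of its underside, on the bench. The pile on it is centred on this origin, made of the same 160 x 50 mm slabs lying lengthwise along the rack's x axis. The pile's top is somewhere between 33 and 108 mm above the bench; it is level, firm and does not move. Nothing stands beside the pile's long sides.
- half_slab: Bystander: a half-length plain slab of the same ceramic, 80 mm (x) by 50 mm (y) by 25 mm (z), loose on the bench. Origin: centre of its underside.
- rod_rest: Bystander: a rod rest of the same ceramic and the full slab's outline, 160 mm (x) by 50 mm (y) by 25 mm (z), but with three notches 20 mm wide and 13 mm deep cut across its top; loose on the bench. Origin: centre of its underside.
Things that resemble listed ones, but are neither listed nor needed, are in the scene too. Leave any pink look-alike of the slab alone.

How it is judged:
At the end, for the whole second after the job is handed in: The slab lies at rest and flat (within 5 degrees, right side up) on the pile, released, its centre within 15 mm of the pile's centre and its length within 10 degrees of the pile's length, either way round (horizontal distance between slab and rack below 0.015 m and angle between the x axis of slab and the x axis of rack, either way round below 0.1745 rad and angle between slab's own z axis and vertical below 0.09 rad and z of slab in the frame of rack above 0.025 m and contact force between slab and rack above 0.5 N and linear speed of slab below 0.02 m/s); the robot touches nothing.
It fails at once if the slab is dropped (falls freely by more than about 6 mm, reaching 0.35 m/s out of the fingers) (contact force between the fingers and slab below 0.3 N and linear speed of slab above 0.35 m/s).
It fails at once if the slab is rammed onto the pile or rack with more than 200 N (contact force between slab and rack above 200 N).
It fails at once if the short slab is moved by more than 30 mm (distance of half_slab from where it was at the start of the episode above 0.03 m).
It fails at once if the notched rod rest is moved by more than 30 mm (distance of rod_rest from where it was at the start of the episode above 0.03 m).
It also fails if it takes over 42 s, if anything falls off the work surface, if the arm or the gripper's body presses on something with over 40 N, if the wrist force passes 120 N, or if a joint passes its speed limit or range.

ROBOT

A 6-joint arm with a two-finger parallel gripper is mounted at the origin on the work surface. World frame = base frame: x ahead of the robot, y to its left, z up, the work surface at z = 0. Lengths are in m, angles in rad, forces in N, time in s.
With the tool pointing down it reaches from about 0.2 to 0.875 m from the base axis. Payload 3.4 kg.
Tool frame: the origin (TCP) lies between the finger pads; the fingertips stand 25 mm ahead of it and the grasp point (between the pads) lies 6 mm ahead of it (r.nose_length is the z of the fingertips in the tool frame, in m); z points along the fingers, x is the direction in which the jaws open and shut, and the axes are right-handed (so a half turn about z gives the same grasp; the last joint's range is limited). The gripper opens to 94 mm and grips with 3 to 60 N. Pads are 16 mm wide; open, the fingers measure 119 mm over their backs; the gripper's body (75 mm by 177 mm) begins 78 mm behind the grasp point.
Start: joints at [1.088, 0.276, 1.505, -0, 1.361, -0.121], TCP at [0.204, 0.538, 0.23] pointing down, gripper open.
Joint ranges: [-2.89, 2.89], [-0.75, 2.08], [0.22, 2.7], [-1.18, 4.32], [0.11, 2.71], [-2.7, 2.7]. Speed limits (rad/s): [2.57, 2.57, 3.14, 3.14, 3.14, 3.14].

INTERFACE

Orientations are given as a unit quaternion [w, x, y, z].
In Python, from plant import r, gripper_to, inverse_kinematics, vision, models, telemetry gives the robot as it stands. Calls block until the motion is done:
- r.move_to(position, orientation): joint-space move of the TCP to a pose.
- r.move_l(position, rot=None, vel=0.15, guard=None): straight line of the TCP; rot=None keeps the orientation; vel is the mean speed in m/s. With guard (N) it stops when the force on the tool has changed by that much, and returns True; else False.
- r.movej(angles): joint-space move.
- gripper_to(opening, f_grip=None): finger opening in m; f_grip is the grip in N (None keeps the last); returns when the fingers have stopped.
- r.hold(seconds).
- inverse_kinematics(position, orientation): joint angles nearest the present ones, or None.
- vision.snapshot(name): name is "scene" or "side" or "wrist"; returns the picture (400x640x3 uint8, red, green, blue); there is no depth.
- vision.get_calibration(name): a dict with "fx", "fy", "cx", "cy" (pixels), "position" and "orientation" of the camera in the world. Camera axes: x right, y down, z forward; pixel columns grow to the right and rows downward; lengths in m; the calibration is good to about 2 mm. A picture is of the moment at which its call begins: read the wrist's pose just before it. get_calibration takes no time and is no camera call; for the wrist camera it gives the pose at the moment of the call.
A pose or a line that the arm cannot do raises r.PlanningError and nothing moves.
- r.sign_off(): hands the job in, once; it reports no verdict.
Trained networks look in the newest picture that a camera, given by its name, has taken for a name from the list of things; names that differ only in an ending like _2 or _b are one class to them, and where a whole thing is asked for, a point or a joint stands for the part that bears it (a point fixed in the world has none). Each returns a list of dicts, best first, with "score" (0 to 1); they miss things now and then, are a little off and sometimes report something else, mostly with a low value. They report only what shows in the picture. A call takes as long as a camera call. They do not tell look-alikes from the thing itself.
- models.boxes_of(thing, camera): "at" ([x, y, z] in m, in world coordinates, good to about 4 mm: the middle of the surface that is visible of it).
- models.regions_of(thing, camera): "pixels" (400x640 bool, what is visible of it).
- models.mark_of(thing, camera): "at" ([x, y, z] in m, in world coordinates, good to about 4 mm: a listed point, or the origin of a listed thing).
Readings, each from a call of its own:
- telemetry.current_t(): time.
- telemetry.current_joints(): joint angles.
- telemetry.current_dq(): joint speeds.
- telemetry.current_joint_efforts(): joint torques, N m.
- telemetry.current_ee_pos(): TCP position.
- telemetry.current_tool_rot(): TCP orientation.
- telemetry.current_wrist_force(): force on the tool from outside, world axes, zero at the start.
- telemetry.current_torque(): the same for the moment, N m.
- telemetry.current_opening(): finger opening in m.
Only numpy, scipy, OpenCV 4.12 (cv2) and the standard library are available. Lean on these libraries where they do the work, as an engineer would, in place of code of your own. Each camera call takes 0.05 s, during which the arm holds its last target.

## Working session

There is one attempt and no reset: what is moved stays moved. The work goes in short steps, each a Python script; the robot and the scene stay as the last script left them, time stands still between calls to the robot, and variables do not carry over. Pictures are saved under pics/ and viewed, and the job is handed in when it is done.

```bash
ls; mkdir -p pics
cat > h.py <<'E'
import numpy as np, cv2
from plant import r, gripper_to, inverse_kinematics, vision, models, telemetry
from scipy.spatial.transform import Rotation as R
def save(im,n): cv2.imwrite('pics/'+n, im[:,:,::-1])
E
python3 - <<'E'
from h import *
for c in ("scene","side","wrist"):
    im=vision.snapshot(c); save(im,f"a_{c}.png"); np.save(f"pics/a_{c}.npy",im)
    k=vision.get_calibration(c); print(c,k)
    for t in ("slab","rack","half_slab","rod_rest"):
        print(t,[(np.round(d['at'],3).tolist(),round(d['score'],2)) for d in models.mark_of(t,c)])
print(telemetry.current_t())
E
```

```text
pics
scene {'fx': 384.3916490040695, 'fy': 384.3916490040695, 'cx': 316.6749353518326, 'cy': 196.25549787278686, 'position': array([1.15927151, 0.0704895 , 0.51744858]), 'orientation': array([-0.32012854,  0.57598487,  0.66126807, -0.35844621])}
slab [([0.561, -0.201, -0.0], 0.92), ([0.272, 0.222, -0.002], 0.92), ([0.253, -0.351, -0.002], 0.59)]
rack [([0.506, 0.26, 0.001], 0.75)]
half_slab [([0.545, -0.069, -0.003], 0.64)]
rod_rest [([0.501, -0.346, -0.001], 0.7)]
side {'fx': 482.7685630947698, 'fy': 482.7685630947698, 'cx': 314.0519132023283, 'cy': 203.49059572583587, 'position': array([-0.03408749, -0.67163908,  0.9465618 ]), 'orientation': array([-0.33216408,  0.89470179, -0.28196962,  0.09833041])}
slab [([0.252, -0.352, 0.0], 0.72), ([0.275, 0.22, 0.0], 0.62), ([0.363, -0.121, 0.002], 0.6), ([0.557, -0.199, 0.004], 0.57)]
rack []
half_slab [([0.539, -0.069, -0.0], 0.92)]
rod_rest [([0.504, -0.347, -0.003], 0.59)]
wrist {'fx': 342.63952715744927, 'fy': 342.63952715744927, 'cx': 313.8114465749502, 'cy': 201.97504320984166, 'position': array([0.12907492, 0.56552636, 0.38404681]), 'orientation': array([0.11362854, 0.8150213 , 0.56267762, 0.07888425])}
slab []
rack []
half_slab []
rod_rest []
0.75
```

View pics/a_scene.png

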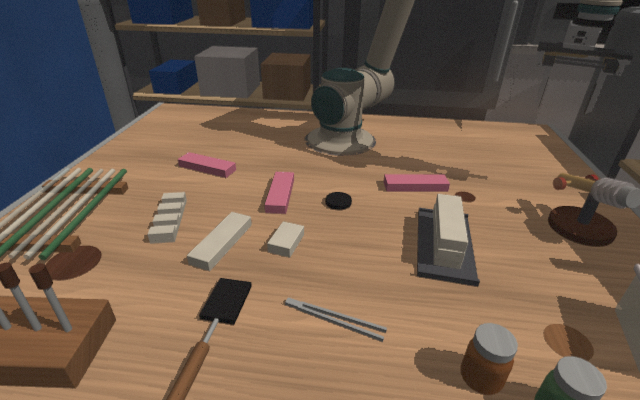

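View pics/a_side.png

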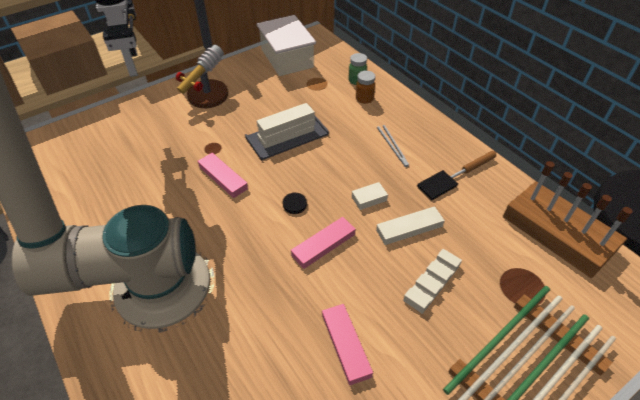

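View pics/a_wrist.png

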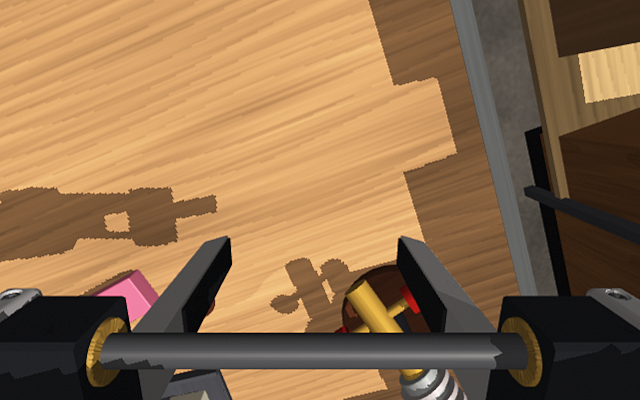

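```bash
cat >> h.py <<'E'
def project(c,P,k=None):
    k=k or vision.get_calibration(c)
    q=k['orientation']; Rm=R.from_quat([q[1],q[2],q[3],q[0]]).as_matrix()
    p=(np.atleast_2d(P)-k['position'])@Rm
    return np.c_[k['fx']*p[:,0]/p[:,2]+k['cx'],k['fy']*p[:,1]/p[:,2]+k['cy']]
def unproj(c,px,z,k=None):
    k=k or vision.get_calibration(c)
    q=k['orientation']; Rm=R.from_quat([q[1],q[2],q[3],q[0]]).as_matrix()
    px=np.atleast_2d(px).astype(float)
    d=np.c_[(px[:,0]-k['cx'])/k['fx'],(px[:,1]-k['cy'])/k['fy'],np.ones(len(px))]@Rm.T
    return k['position']+d*((z-k['position'][2])/d[:,2])[:,None]
E
python3 - <<'E'
from h import *
for c in ("scene","side"):
    for p in ([0.561,-0.201,0],[0.272,0.222,0],[.252,-.351,0],[.363,-.121,0],[.506,.26,0],[.545,-.069,0],[.501,-.346,0]):
        print(c,p,project(c,p).round(0))
E
```

```text
scene [0.561, -0.201, 0] [[223. 242.]]
scene [0.272, 0.222, 0] [[417. 187.]]
scene [0.252, -0.351, 0] [[209. 168.]]
scene [0.363, -0.121, 0] [[281. 195.]]
scene [0.506, 0.26, 0] [[445. 246.]]
scene [0.545, -0.069, 0] [[287. 243.]]
scene [0.501, -0.346, 0] [[171. 219.]]
side [0.561, -0.201, 0] [[408. 229.]]
side [0.272, 0.222, 0] [[223. 176.]]
side [0.252, -0.351, 0] [[345. 344.]]
side [0.363, -0.121, 0] [[324. 245.]]
side [0.506, 0.26, 0] [[288. 135.]]
side [0.545, -0.069, 0] [[369. 198.]]
side [0.501, -0.346, 0] [[431. 282.]]
```

Scene picture: the cream full-length plain slab is at scene (221,240) / side (411,225). The rod rest has notches at (168,216). The half slab is at (287,238), and there are three pink look-alikes at (207,165), (280,191) and (416,183). The pile on its rack is at (446,245). The slab at (221,240) is the only full-length, smooth, cream, loose one. I'll confirm it in a crop and fit poses to the silhouettes.

```bash
cat > fit.py <<'E'
from h import *
from scipy.optimize import minimize
def boxpts(x,y,yaw,L,W,z0,z1):
    c,s=np.cos(yaw),np.sin(yaw); o=[]
    for z in (z0,z1):
        for a,b in((1,1),(-1,1),(-1,-1),(1,-1)):
            o.append([x+c*a*L/2-s*b*W/2,y+s*a*L/2+c*b*W/2,z])
    return np.array(o)
def hullmask(c,P,S=4):
    m=np.zeros((400*S,640*S),np.uint8)
    u=project(c,P); u=(u+0.5)*S-0.5
    cv2.fillConvexPoly(m,cv2.convexHull(np.round(u*16).astype(np.int32)),1,shift=4)
    return m
E
python3 - <<'E'
from fit import *
print(telemetry.current_t())
S=4
im={c:np.load(f"pics/a_{c}.npy") for c in("scene","side")}
masks={}
for c in im:
    vision.snapshot(c)
    for t in("slab","rack"):
        for d in models.regions_of(t,c):
            v,u=np.nonzero(d['pixels']); print(c,t,round(d['score'],2),len(u),u.mean().round(1),v.mean().round(1),u.min(),u.max(),v.min(),v.max())
            g=(abs(u.mean()-{'scene':221,'side':411}[c])<15 and abs(v.mean()-{'scene':240,'side':225}[c])<15) if t=="slab" else True
            if g: masks[(c,t)]=d['pixels']
np.save("pics/masks.npy",masks,allow_pickle=True)
M={c:cv2.resize(masks[(c,'slab')].astype(np.uint8),None,fx=S,fy=S,interpolation=cv2.INTER_NEAREST) for c in im if (c,'slab') in masks}
def cost(p):
    e=0
    for c in M:
        h=hullmask(c,boxpts(p[0],p[1],p[2],.16,.05,0,.025)); e+=1-(h&M[c]).sum()/(h|M[c]).sum()
    return e
best=min((minimize(cost,[.56,-.2,y],method='Nelder-Mead',options=dict(initial_simplex=np.array([[.56,-.2,y],[.57,-.2,y],[.56,-.19,y],[.56,-.2,y+.15]]))) for y in np.arange(0,3.1,.4)),key=lambda s:s.fun)
print(best.x,best.fun,len(M))
for c in im:
    a=cv2.resize(im[c],None,fx=S,fy=S,interpolation=cv2.INTER_CUBIC)
    u=(project(c,boxpts(*best.x,.16,.05,0,.025))+.5)*S-.5
    cv2.polylines(a,[cv2.convexHull(u.astype(np.int32))],True,(255,0,0),1)
    m=u.mean(0).astype(int); save(a[m[1]-200:m[1]+200,m[0]-250:m[0]+250],f"b_{c}.png")
E
python3 -c "
import cv2,numpy as np
a=cv2.imread('pics/b_scene.png');b=cv2.imread('pics/b_side.png')
cv2.imwrite('pics/b.png',cv2.resize(np.hstack([a,b]),(800,320)))"
```

```text
0.75
scene slab 0.96 885 206.6 164.6 178 235 153 177
scene slab 0.78 879 279.1 192.9 265 293 172 213
scene slab 0.69 1103 415.8 182.9 383 449 174 192
scene slab 0.59 1779 218.8 241.2 187 250 212 270
scene rack 0.86 4322 445.5 243.0 417 479 194 286
side slab 0.82 1511 323.1 242.1 291 355 217 268
side slab 0.79 1384 410.0 225.1 377 444 207 243
side slab 0.71 1982 347.0 344.9 323 372 305 384
side rack 0.97 2753 286.0 131.2 245 329 103 160
[ 0.56537751 -0.20215021 -0.2420896 ] 0.1311289577743573 2
```

View pics/b.png

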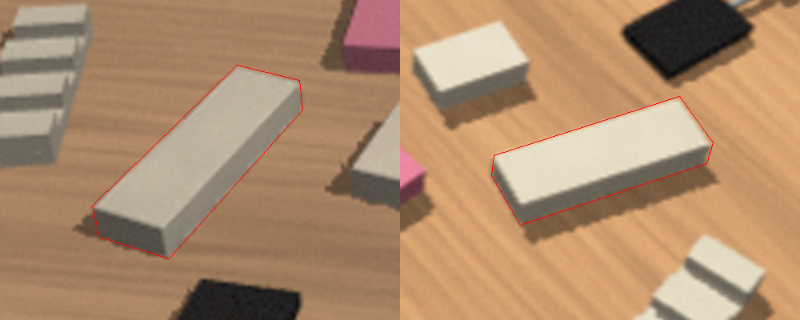

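The crop shows a smooth, un-notched, full-length cream slab, and the fitted outline sits on its edges in both views. Now the rack and pile.

Run:
```python
from fit import *
S=4
im={c:np.load(f"pics/a_{c}.npy") for c in("scene","side")}
masks=np.load("pics/masks.npy",allow_pickle=True).item()
M={c:cv2.resize(masks[(c,'rack')].astype(np.uint8),None,fx=S,fy=S,interpolation=cv2.INTER_NEAREST) for c in im}
def parts(p):
    x,y,yaw,H=p; d=np.array([np.cos(yaw),np.sin(yaw)])*.108
    return [boxpts(x,y,yaw,.22,.11,0,.008),boxpts(x+d[0],y+d[1],yaw,.004,.11,0,.014),boxpts(x-d[0],y-d[1],yaw,.004,.11,0,.014),boxpts(x,y,yaw,.16,.05,.008,H)]
def cost(p):
    e=0
    for c in M:
        h=0
        for P in parts(p): h=h|hullmask(c,P)
        e+=1-(h&M[c]).sum()/(h|M[c]).sum()
    return e
rs=[]
for y in np.arange(-.6,.7,.3):
  for H in (.05,.09):
    b=np.array([.506,.26,y,H]); rs.append(minimize(cost,b,method='Nelder-Mead',options=dict(initial_simplex=np.vstack([b,b+np.diag([.01,.01,.15,.02])]),maxiter=250)))
rs.sort(key=lambda s:s.fun)
for s in rs[:4]: print(s.x.round(4),round(s.fun,3))
p=rs[0].x; L=[]
for c in im:
    a=cv2.resize(im[c],None,fx=S,fy=S,interpolation=cv2.INTER_CUBIC); a0=a.copy()
    for P in parts(p):
        u=(project(c,P)+.5)*S-.5
        cv2.polylines(a,[cv2.convexHull(u.astype(np.int32))],True,(255,0,0),1)
    m=u.mean(0).astype(int); m[1]=max(m[1],220);L.append(np.vstack([q[m[1]-220:m[1]+220,m[0]-220:m[0]+220] for q in(a,a0)]))
save(cv2.resize(np.hstack(L),(600,600)),"c.png")
```

```text
Traceback (most recent call last):
  File "fit.py", line 11, in hullmask
    u=project(c,P); u=(u+0.5)*S-0.5
  File "h.py", line 6, in project
    k=k or vision.get_calibration(c)
           ~~~~~~~~~~~~~~~~~~~~~~^^^
ValueError: time passes only in moves, steps and waits
```

Too many calibration calls; I'll cache the calibration for the fixed cameras.

```bash
cat > cal.py <<'E'
from h import *
import pickle
pickle.dump({c:vision.get_calibration(c) for c in("scene","side")},open("cal.pkl","wb"))
E
python3 cal.py; sed -i 's/^    k=k or vision.get_calibration(c)/    k=k or getcal(c)/' h.py
cat >> h.py <<'E'
import pickle
_C=pickle.load(open('cal.pkl','rb'))
def getcal(c): return _C[c] if c in _C else vision.get_calibration(c)
E
cat > fr.py <<'E'
from fit import *
S=4
im={c:np.load(f"pics/a_{c}.npy") for c in("scene","side")}
masks=np.load("pics/masks.npy",allow_pickle=True).item()
M={c:cv2.resize(masks[(c,'rack')].astype(np.uint8),None,fx=S,fy=S,interpolation=cv2.INTER_NEAREST) for c in im}
def parts(p):
    x,y,yaw,H=p; d=np.array([np.cos(yaw),np.sin(yaw)])*.108
    return [boxpts(x,y,yaw,.22,.11,0,.008),boxpts(x+d[0],y+d[1],yaw,.004,.11,0,.014),boxpts(x-d[0],y-d[1],yaw,.004,.11,0,.014),boxpts(x,y,yaw,.16,.05,.008,H)]
def cost(p):
    e=0
    for c in M:
        h=0
        for P in parts(p): h=h|hullmask(c,P)
        e+=1-(h&M[c]).sum()/(h|M[c]).sum()
    return e
rs=[]
for y in np.arange(-.6,.7,.3):
  for H in (.05,.09):
    b=np.array([.506,.26,y,H]); rs.append(minimize(cost,b,method='Nelder-Mead',options=dict(initial_simplex=np.vstack([b,b+np.diag([.01,.01,.15,.02])]),maxiter=250)))
rs.sort(key=lambda s:s.fun)
for s in rs[:4]: print(s.x.round(4),round(s.fun,3))
p=rs[0].x; L=[]
for c in im:
    a=cv2.resize(im[c],None,fx=S,fy=S,interpolation=cv2.INTER_CUBIC); a0=a.copy()
    for P in parts(p):
        u=(project(c,P)+.5)*S-.5
        cv2.polylines(a,[cv2.convexHull(u.astype(np.int32))],True,(255,0,0),1)
    m=u.mean(0).astype(int); m[1]=max(m[1],220);L.append(np.vstack([q[m[1]-220:m[1]+220,m[0]-220:m[0]+220] for q in(a,a0)]))
save(cv2.resize(np.hstack(L),(600,600)),"c.png")
E
python3 fr.py
```

```text
[ 0.5022  0.2582 -0.1007  0.0754] 0.057
[ 0.5023  0.2583 -0.1019  0.0753] 0.057
[ 0.5024  0.2582 -0.1001  0.0753] 0.057
[ 0.5024  0.2584 -0.1011  0.0753] 0.057
```

View pics/c.png

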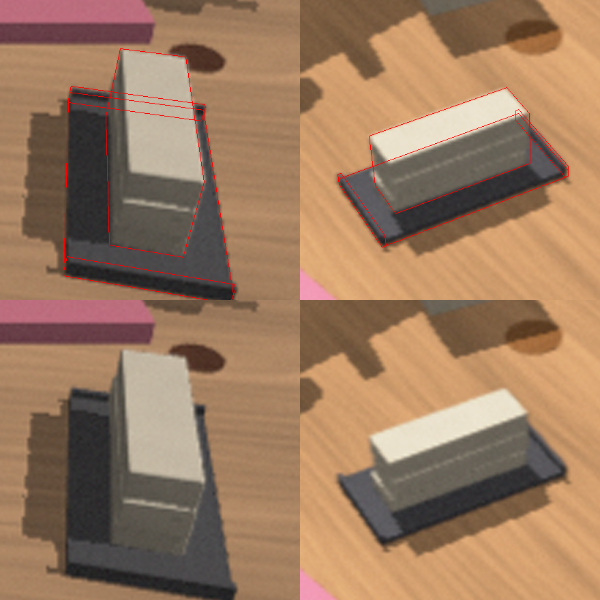

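The poses fit well. The slab is at (0.565, -0.202) with yaw -0.242. The rack is at (0.502, 0.258) with yaw -0.101, and the pile top is at about 0.075 m. Next I pick up the slab.

```bash
cat >> h.py <<'E'
def quat(yaw): # tool z down, tool x at yaw
    x=np.array([np.cos(yaw),np.sin(yaw),0]);z=np.array([0,0,-1.]);y=np.cross(z,x)
    q=R.from_matrix(np.c_[x,y,z]).as_quat(); return np.array([q[3],q[0],q[1],q[2]])
SL=(.5654,-.2022,-.242); RK=(.5023,.2583,-.101)
E
python3 - <<'E'
from h import *
for o in(np.pi/2,-np.pi/2):
    for n,p,z in(("slab",SL,.12),("slab",SL,.029),("rack",RK,.15)):
        j=inverse_kinematics([p[0],p[1],z],quat(p[2]+o)); print(o,n,None if j is None else np.round(j,2))
E
```

```text
1.5707963267948966 slab [-0.46  0.39  1.62 -0.    1.13 -1.79]
1.5707963267948966 slab [-0.46  0.49  1.72 -0.    0.93 -1.79]
1.5707963267948966 rack [ 0.35  0.32  1.65 -0.    1.17 -1.12]
-1.5707963267948966 slab [-0.46  0.39  1.62 -0.    1.13  1.35]
-1.5707963267948966 slab [-0.46  0.49  1.72 -0.    0.93  1.35]
-1.5707963267948966 rack [ 0.35  0.32  1.65 -0.    1.17  2.02]
```

Run:
```python
from h import *
from fit import boxpts
q=quat(SL[2]+np.pi/2)
r.move_to([SL[0],SL[1],.16],q)
k=vision.get_calibration("wrist"); im=vision.snapshot("wrist")
u=project("wrist",boxpts(*SL,.16,.05,0,.025),k)
cv2.polylines(im,[u[4:].astype(np.int32)],True,(255,0,0),1)
save(im,"d.png"); print(telemetry.current_t(),telemetry.current_ee_pos(),telemetry.current_opening())
```

```text
4.0083 [ 0.56566174 -0.20140522  0.16010771] 0.09438971693539201
```

View pics/d.png

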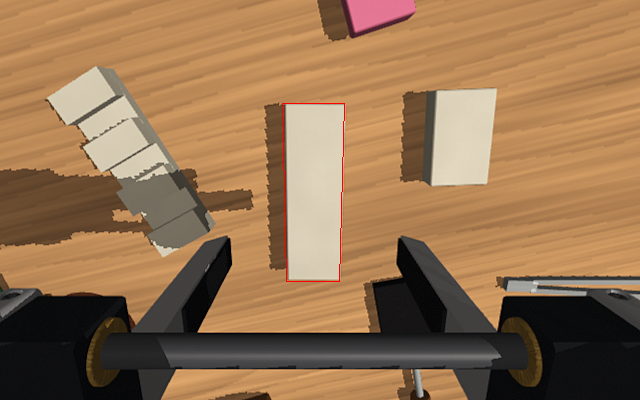

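The wrist view shows the outline matching the slab top (285–345, 103–281). The fingers will come down clear of the rod rest on the left and the half slab on the right.

Run:
```python
from h import *
from fit import boxpts
T=telemetry
print(r.move_l([SL[0],SL[1],.029],vel=.08,guard=8), T.current_ee_pos(), T.current_wrist_force())
gripper_to(0.03,f_grip=40); print("open",T.current_opening(),T.current_t())
f0=T.current_wrist_force()
r.move_l([SL[0],SL[1],.06],vel=.08); r.hold(.2)
print(T.current_opening(),T.current_wrist_force()-f0,T.current_torque())
r.move_l([SL[0],SL[1],.20],vel=.2)
print(T.current_opening(),T.current_t())
im=vision.snapshot("wrist"); save(im,"e.png")
im=vision.snapshot("scene"); save(im,"e2.png")
```

```text
False [ 0.56576491 -0.20235762  0.02952823] [-0.132195    0.04202792  0.13655507]
open 0.04943596465213311 6.5417
0.049387325324991786 [ 0.80813649 -0.60702908 -3.86786051] [0.03580105 0.01377392 0.03736403]
0.0496401572547377 8.1333
```

View pics/e.png

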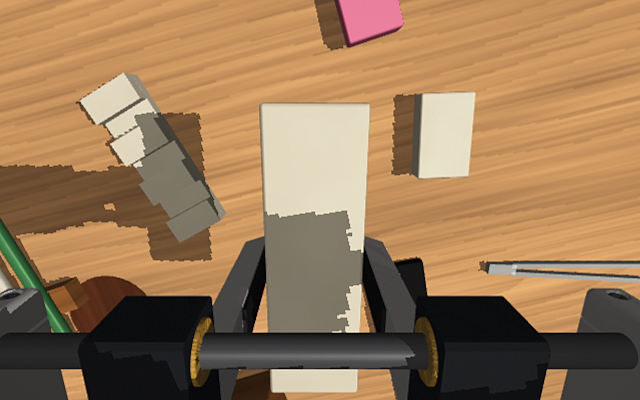

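View pics/e2.png

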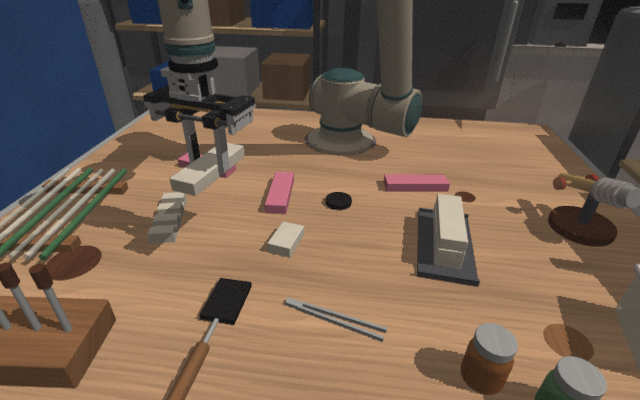

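The slab is held level at (210,168) in the scene, with opening 49.6 mm and about 3.9 N of weight. The moment is near zero, so the grip is centred. Now over to the pile, with a guarded lowering.

```bash
python3 - <<'E'
from h import *
T=telemetry
q=quat(RK[2]+np.pi/2)
r.move_to([RK[0],RK[1],.20],q); print(T.current_t(),T.current_opening())
r.move_l([RK[0],RK[1],.15],vel=.08); r.hold(.3)
f0=T.current_wrist_force()
hit=r.move_l([RK[0],RK[1],.058],vel=.025,guard=4)
p=T.current_ee_pos()
print(hit,p,"bottom",p[2]-.0295,T.current_wrist_force()-f0,T.current_torque(),T.current_opening(),T.current_t())
for c in("scene","side"): save(vision.snapshot(c),f"f_{c}.png")
E
python3 -c "
import cv2,numpy as np
a=cv2.imread('pics/f_scene.png')[140:340,340:540];b=cv2.imread('pics/f_side.png')[40:240,190:390]
cv2.imwrite('pics/f.png',cv2.resize(np.hstack([a,b]),(800,400),interpolation=cv2.INTER_CUBIC))"
```

```text
9.9333 0.04977492358651202
True [0.50231112 0.25829099 0.10479307] bottom 0.07529306832946109 [1.23278665 1.17568547 7.46150242] [-0.12036109  0.05959853  0.01362801] 0.049439849116656054 12.925
```

View pics/f.png

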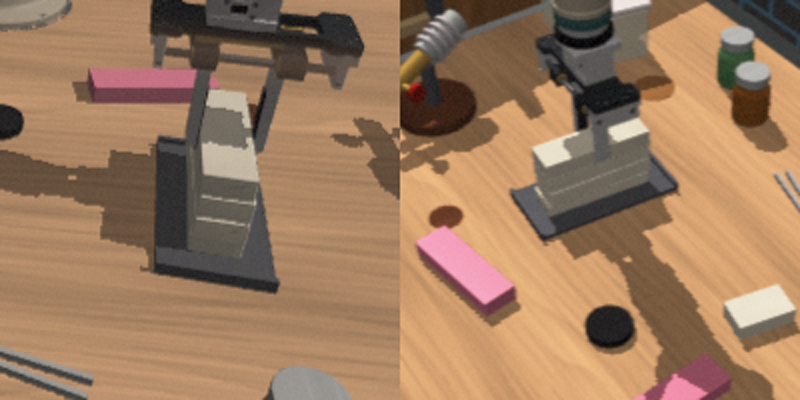

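Contact came at slab underside 0.0753 m with about 7.5 N, which matches the camera's height estimate. Both views show the slab flush with the pile. Next I release and retreat.

Run:
```python
from h import *
T=telemetry
gripper_to(0.085); r.hold(.2); print(T.current_opening(),T.current_wrist_force())
r.move_l([RK[0],RK[1],.25],vel=.12); print(T.current_wrist_force())
k=vision.get_calibration("wrist"); save(vision.snapshot("wrist"),"g_w.png")
r.move_to([.35,.05,.35],quat(RK[2]+np.pi/2))
for c in("scene","side"):
    im=vision.snapshot(c); save(im,f"g_{c}.png"); np.save(f"pics/g_{c}.npy",im)
    for t in("slab","half_slab","rod_rest"): print(c,t,[(np.round(d['at'],3).tolist(),round(d['score'],2)) for d in models.mark_of(t,c)])
print(T.current_t())
from fit import boxpts
L=[]
for c in("scene","side"):
    im=np.load(f"pics/g_{c}.npy"); a=cv2.resize(im,None,fx=4,fy=4,interpolation=cv2.INTER_CUBIC)
    u=(project(c,boxpts(*RK,.16,.05,.0753,.1003))+.5)*4-.5
    cv2.polylines(a,[u[4:].astype(np.int32)],True,(255,0,0),1)
    m=u.mean(0).astype(int); m[1]=max(m[1],200); L.append(a[m[1]-200:m[1]+200,m[0]-200:m[0]+200])
save(np.hstack(L),"g.png")
```

```text
0.0849416285199297 [-0.72003494  0.8829762   0.3163461 ]
[ 0.09285339  0.02846353 -0.3351136 ]
scene slab [([0.361, -0.123, 0.002], 0.93), ([0.499, 0.26, 0.081], 0.75), ([0.253, -0.355, -0.003], 0.74), ([0.269, 0.221, -0.003], 0.65)]
scene half_slab [([0.542, -0.068, -0.001], 0.95)]
scene rod_rest [([0.501, -0.347, 0.0], 0.9)]
side slab [([0.497, 0.258, 0.075], 0.98), ([0.271, 0.217, -0.004], 0.87), ([0.365, -0.119, 0.002], 0.74), ([0.253, -0.35, -0.001], 0.73)]
side half_slab [([0.54, -0.067, 0.002], 0.67)]
side rod_rest [([0.508, -0.346, -0.001], 0.65)]
16.8333
```

View pics/g.png

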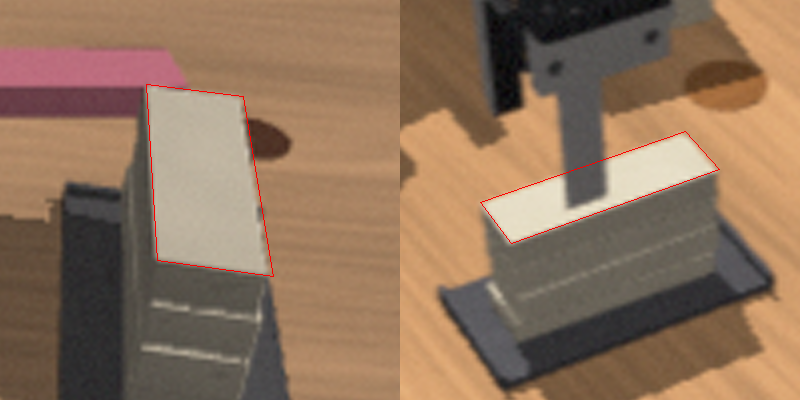

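View pics/g_scene.png

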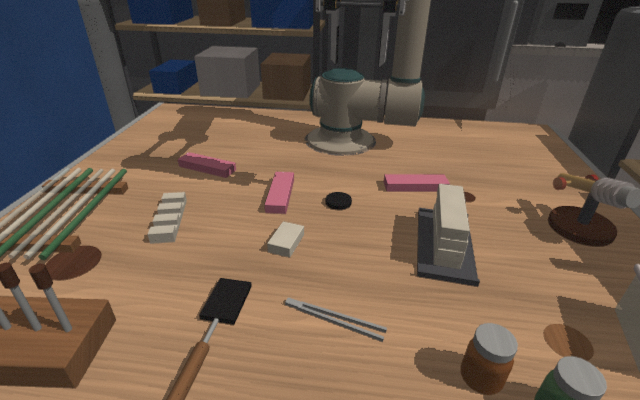

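The slab sits flush on the pile at scene (450,215), its top matching the predicted outline in both views to within a few mm. The bystanders haven't moved and the arm is clear, so I'm handing in.

```bash
python3 -c "
from h import *
r.sign_off()"
```

```text
the job is handed in; nothing more can be done
```

The plain cream slab is back on top of the pile, squared up with it, and I handed the job in after about 17 of the 42 s; sign-off gives no verdict.

- **Finding and gripping:** I fitted the slab and the rack with its pile to their outlines in two camera views. I then gripped the slab across its width at 40 N; it weighs about 0.39 kg.
- **Setting down:** Lowering at 25 mm/s, the guard stopped the slab on contact at an underside height of 75.3 mm. The cameras had put the pile's top at 75.4 mm. The force change at contact was about 7.5 N. I opened the fingers, and the arm backed away clear of everything.
- **Slab position:** The predicted outline matches the slab's top in both views. The networks put it at (0.499, 0.260) and (0.497, 0.258), against the fitted pile centre at (0.502, 0.258), so it is within about 5 mm and visually parallel.
- **Bystanders:** The networks put the short slab and the rod rest within about 5 mm of where they began, which is their own accuracy.

No check failed. One rack fit crashed because of too many calibration calls; I cached the calibration and reran it.

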